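# Load the fuse carrier under the drag spring

## Task

Load the blue fuse carrier into its check fixture: with the fingertips, press the carrier's rear thumb deck down hard against the spring bed and, still pressing, push the carrier forward under the crossbar and the copper drag spring until it is fully home against the red end stop. Then press the fixture's green button fully down and let it come up again. Do not lift the carrier out of its channel, and leave the other things on the bench where they are.

Things in the scene. Friction and masses are not known exactly. Their poses are not given: they have to be found in the camera images.
- fixture: Grey check fixture, fixed to the bench, 245 x 76 mm, with a wing to its right (-y) for the button. Origin: on the bench under the base (x -120 to +125 mm). +x is the direction to push the carrier, z up. An open channel runs along x at y = 0: floor 14 mm above the bench, 56 mm wide, side walls 12 mm above the floor, a low lip across its rear end at x -114 mm.
- crossbar (a point): Middle of the rear lower edge of the aluminium crossbar over the channel: 17.5 mm above the channel floor, fixture x +38 mm. The bar is 10 mm thick (x); with its clamp on top it reaches 34 mm above the channel floor.
- end_stop (a point): Foot of the red end stop's face at the far end of the channel: fixture x +100 mm, on the channel floor. The nose touches it when the carrier is home.
- carrier: Blue carrier lying loose in the channel, 120 (x) x 54 (y) x 16 mm, 0.15 to 0.32 kg, a ceramic fuse let in near its nose. Origin: centre of the underside; +x to the nose. It starts on the raised bed, 7 mm above the channel floor, and so butts against the crossbar; it passes under only if pressed almost to the floor (within 1 mm is sure). Home: origin at fixture x +40 mm; let go there, its rear rises about 3 mm.
- nose (a point): Middle of the lower edge of the carrier's nose (+x end), 60 mm ahead of its origin; the nose's top edge slopes down 2.5 mm over its last 6 mm. It starts 4 to 16 mm short of the crossbar.
- thumb_deck (a point): Centre of the flat thumb deck on the carrier's top, behind the yellow ridge: 42 mm long (x) by 54 mm wide, at the height of the carrier's top. A yellow ridge, 8 mm high, 5 mm thick, stands across the top, its rear face 21 mm ahead of this point. Pushing forward against the ridge while pressing on the deck moves the carrier.
- bed (a joint): Spring bed, a steel plate under the carrier (fixture x -105 to +5 mm): 0 = up, 0.007 m = sunk flush with the channel floor. It needs about 8 N to start and 13 N to sink fully (carrier's weight, about 2 N, included).
- leaf (a joint): Copper drag spring, a leaf 16 mm wide hinged at the front of the crossbar, sloping forward and down into the channel; its toe is 40 mm ahead of the bar. Angle in rad: 0 = hanging at rest, toe about 11 mm above the channel floor; 0.10 to 0.15 when it rides on the carrier's top (2 to 4 N at the toe).
- check_button (a joint): Green push button: 0 = up, 0.006 m = fully down; springs back; 5 N when fully down.
- check_button_top (a point): Centre of the green button's top face, 26 mm across; press straight down here. It stands on the wing, 76 mm to the right of the channel's middle.
- fuse_2: Loose ceramic fuse, 10 x 38 x 10 mm, lying left of the fixture; leave alone. Origin: centre of its underside.
- fuse_3: Second such loose fuse, left of the fixture, farther forward; leave alone. Origin: centre of its underside.
- multimeter: Yellow and grey multimeter, 138 x 68 x 39 mm, to the left; leave alone. Origin: centre of its underside.
- screwdriver: Screwdriver with a red handle, 179 mm long, 26 mm high, near left; leave alone. Origin: centre of its underside.
- adapter: White plug adapter, 56 x 44 x 30 mm, far right; leave alone. Origin: centre of its underside.

How it is judged:
By the outcome, as a careful person would: the job done as asked, in the order asked, and still so for the second after the job is handed in, with the robot touching nothing.
It also fails if it takes over 48 s, if anything falls off the work surface, if the arm or the gripper's body presses on something with over 40 N, if the wrist force passes 120 N, or if a joint passes its speed limit or range.

## Robot

A 7-joint arm with a two-finger parallel gripper is mounted at the origin on a cart in front of the work surface, level with it; the furniture and walls round the work are solid. World frame = base frame: x ahead of the robot, y to its left, z up, the work surface at z = 0. Lengths are in m, angles in rad, forces in N, time in s.
With the tool pointing down it reaches from about 0.4 to 0.85 m from the base axis. Payload 4.5 kg.
Tool frame: the origin (TCP) lies at the very end of the fingers, on their centre line; the grasp point (between the pads) lies 19 mm behind it; z points along the fingers, y is the line along which they close (so a half turn about z gives the same grasp; the last joint's range is limited). The gripper opens to 85 mm and grips with 20 to 120 N. Pads are 22 mm wide; open, the fingers measure 114 mm over their backs; the gripper's body (76 mm by 85 mm) begins 54 mm behind the grasp point. The pads swing forward as they close: fully open they stand 13 mm farther back than shut.
Start: joints at [-1.289, 0.689, -0.195, 1.565, 0.157, 0.902, -0.215], TCP at [0.153, 0.606, 0.231] pointing down, gripper open.
Joint ranges: [-3.01, 3.01], [-0.46, 2.08], [-1.47, 1.51], [0.13, 2.56], [-1, 4.14], [0.04, 2.09], [-2.66, 2.66]. Speed limits (rad/s): [2.57, 2.57, 3.14, 3.14, 3.14, 3.14, 3.14].

## Interface

Orientations are given as a rotation vector (axis times angle).
In Python, from cell import ctrl gives the robot as it stands.
- The arm moves only by the tool send_rows, never from a script. Its argument "motion" is a list that holds one entry, the list of rows, each a list of 5 numbers: the opening, from 0 (shut) to 1 (fully open), then the shift along the tool's x, y, z in mm, then the turn about the tool's z in rad. In form: [[[gripper, tx, ty, tz, yaw], ...]]. A call has 1 to 12 rows; each row is the pose to reach, as a shift and turn from the pose commanded when the call began, along the tool's axes at that moment; what a row does not reach only later rows make up. A row lasts 1/8 s, in which the tool goes at most 62.5 mm and 10.7 degrees, less where a joint would pass 70% of its speed; a pose out of reach is approached as far as the arm can. A call with a gripper value outside its range is refused whole. The fingers move at their own pace and stop on an object; the grip force is fixed at half the most. Time passes only in rows, so rows that repeat a pose let the fingers close. It gives the time, the measured TCP pose, the force, the opening and the grip force at its end, in the units of the state.
- ctrl.get_obs(): the state, without advancing time (a new reading comes with each control period).
- ctrl.camera(name): name is "scene" or "top" or "wrist"; returns the picture (420x560x3 uint8, red, green, blue); there is no depth.
- ctrl.camera_model(name): a dict with "fx", "fy", "cx", "cy" (pixels), "R" (3x3) and "t" (3): a world point X has camera coordinates R X + t; the wrist camera has in their place "T_tool_cam" (4x4, takes a point from camera to tool coordinates, whose origin is the TCP and whose axes are the flange's). Camera axes: x right, y down, z forward; pixel columns grow to the right and rows downward; lengths in m; the calibration is good to about 2 mm. The wrist camera is an equidistant fisheye: a pixel r from the principal point sees the ray r / f radians off the axis. A picture is of the moment at which its call begins: read the wrist's pose just before it. camera_model takes no time and is no camera call.
- ctrl.close_job(): hands the job in; it is judged then, once.
The state is a dict: "time_s": time; "joint_positions": joint angles; "dq": joint speeds; "effort": joint torques, N m; "ee_pos": TCP position; "tcp_rot": TCP orientation; "wrist_force": force on the tool from outside, world axes, zero at the start; "torque": the same for the moment, N m; "finger_gap": finger opening in m; "grasp_force": force on a finger pad.
Only numpy, scipy, OpenCV 4.12 (cv2) and the standard library are available. Lean on these libraries where they do the work, as an engineer would, in place of code of your own. Each camera call takes 0.05 s, during which the arm holds its last target. There are 200 camera calls.

## Working session

There is one attempt and no reset: what is moved stays moved. The work goes in short steps, Python scripts to look and compute and a tool call to move; the robot and the scene stay as the last step left them, time stands still between calls to the robot, and variables do not carry over. Pictures are saved under pics/ and viewed, at most 10 in all, crops included, and the job is handed in when it is done.

Besides the shell and the picture viewer there is one more tool, called after ">>>" in YAML: its name, and indented under it one key for each argument. send_rows: Moves the arm, as the interface text tells. Its arguments: {"type":"object","properties":{"motion":{"type":"array","items":{"type":"array","items":{"type":"array","items":{"type":"number"}}}}},"required":["motion"]}

```bash
mkdir -p pics; python3 - <<'E'
from cell import ctrl
import cv2,numpy as np
o=ctrl.get_obs()
for k in ("time_s","ee_pos","tcp_rot","wrist_force","finger_gap"):print(k,o[k])
for n in("scene","top"):
    cv2.imwrite(f"pics/{n}0.png",ctrl.camera(n)[:,:,::-1]); m=ctrl.camera_model(n); print(n,{k:np.round(v,3).tolist() for k,v in m.items()})
E
```

```text
time_s 0.0
ee_pos [0.15318205 0.60527428 0.23046369]
tcp_rot [-3.88162864e-01 -3.11742254e+00  2.90915315e-03]
wrist_force [ 0.11261481 -0.26075584 -0.21299025]
finger_gap 0.08525307231775663
scene {'fx': 442.991, 'fy': 442.991, 'cx': 280.587, 'cy': 209.659, 'R': [[0.517, -0.856, 0.011], [-0.667, -0.411, -0.621], [0.536, 0.314, -0.784]], 't': [-0.319, 0.358, 0.853]}
top {'fx': 420.486, 'fy': 420.486, 'cx': 276.053, 'cy': 215.844, 'R': [[-0.015, -1.0, -0.003], [-0.999, 0.015, -0.044], [0.044, 0.002, -0.999]], 't': [-0.074, 0.527, 1.082]}
```

View pics/scene0.png

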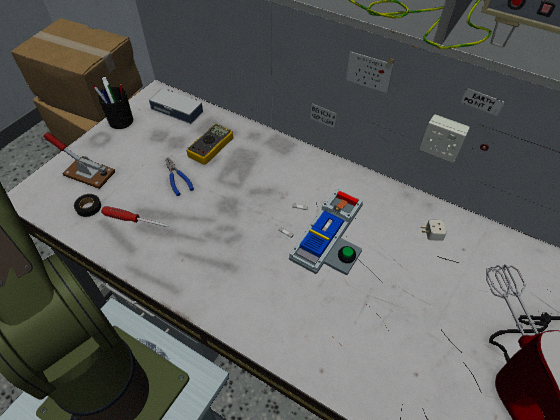

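View pics/top0.png

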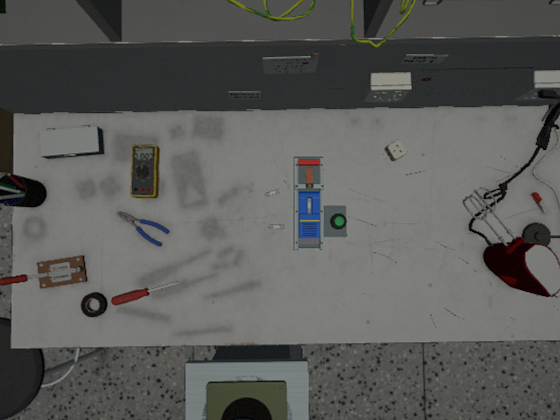

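```bash
python3 - <<'E'
import cv2,numpy as np
a=cv2.imread("pics/top0.png")[148:258,285:355]; b=cv2.imread("pics/scene0.png")[180:280,280:370]
a=cv2.resize(a,None,fx=5.4,fy=5.4,interpolation=cv2.INTER_CUBIC); b=cv2.resize(b,None,fx=4.4,fy=5.4,interpolation=cv2.INTER_CUBIC)
h=max(a.shape[0],b.shape[0]);p=lambda i:cv2.copyMakeBorder(i,0,h-i.shape[0],0,0,0)
cv2.imwrite("pics/c.png",np.hstack([p(a),p(b)]));print(a.shape,b.shape)
E
```

```text
(594, 378, 3) (540, 396, 3)
```

View pics/c.png

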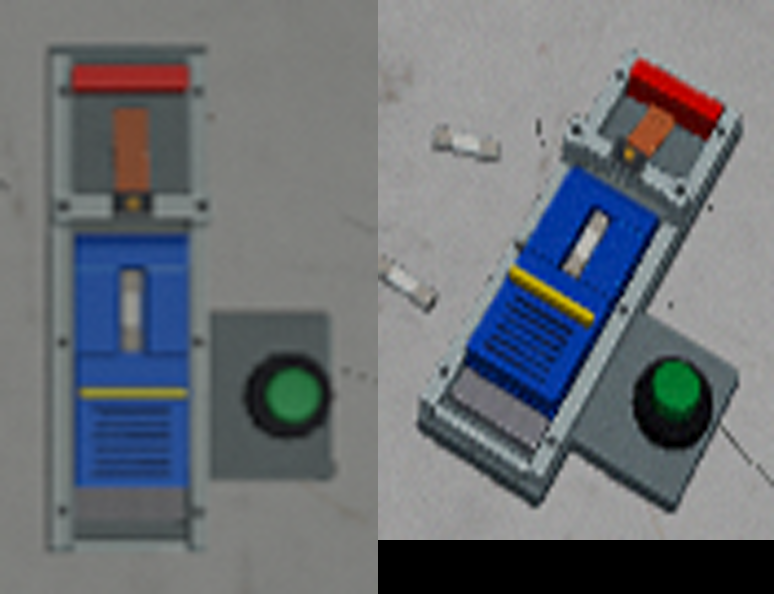

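The crops show the fixture almost aligned with world x. In the top crop the ridge is at (133,392), the button at (294,393) and the red stop at (131,78). The carrier sits short of the crossbar. Next I triangulate.

```bash
cat > h.py <<'E'
from cell import ctrl
import cv2,numpy as np
def ray(n,uv):
    m=ctrl.camera_model(n);R=np.array(m["R"]);t=np.array(m["t"])
    d=R.T@np.array([(uv[0]-m["cx"])/m["fx"],(uv[1]-m["cy"])/m["fy"],1]);return -R.T@t,d
def onz(n,uv,z):
    o,d=ray(n,uv);return o+d*(z-o[2])/d[2]
def tri(a,b):
    A=np.zeros((3,3));y=np.zeros(3)
    for n,uv in(("top",a),("scene",b)):
        o,d=ray(n,uv);d/=np.linalg.norm(d);P=np.eye(3)-np.outer(d,d);A+=P;y+=P@o
    return np.linalg.solve(A,y)
E
python3 - <<'E'
from h import *
T=lambda u,v:(284.6+u/5.4,147.6+v/5.4)
S=lambda u,v:(279.6+(u-378)/4.4,179.6+v/5.4)
for n,a,b in[("ridgeL",(80,392),(514,270)),("ridgeR",(187,392),(592,321)),("btn",(294,393),(676,376)),("stopL",(73,78),(634,75)),("stopR",(188,78),(718,117)),("baseRearL",(50,549),(420,400)),("carRearL",(76,486),(470,350)),("carRearR",(188,486),(554,411))]:
    print(n,(tri(T(*a),S(*b))*1000).round(1),"top@z40",(onz("top",T(*a),.04)*1000).round(1))
print(onz("top",T(50,549),.026),onz("top",T(50,50),.026),onz("top",T(206,549),.026))
o=ctrl.get_obs();from scipy.spatial.transform import Rotation as Q
print(Q.from_rotvec(o["tcp_rot"]).as_matrix().round(3))
print(np.round(ctrl.camera_model("wrist")["T_tool_cam"],3))
E
```

```text
ridgeL [ 513.7 -142.3   43.6] top@z40 [ 513. -141.   40.]
ridgeR [ 512.5 -191.5   43.1] top@z40 [ 512.2 -191.1   40. ]
btn [ 511.3 -241.6   41.5] top@z40 [ 511.  -241.3   40. ]
stopL [ 664.4 -142.1   24.7] top@z40 [ 661.2 -140.2   40. ]
stopR [ 662.7 -196.5   29.6] top@z40 [ 660.4 -194.4   40. ]
baseRearL [ 440.  -127.7   24.5] top@z40 [ 439.7 -125.7   40. ]
carRearL [ 469.9 -140.3   34.8] top@z40 [ 469.  -138.3   40. ]
carRearR [ 468.6 -192.7   30.7] top@z40 [ 468.2 -190.8   40. ]
[ 0.43923413 -0.12623765  0.026     ] [ 0.6772659  -0.13018082  0.026     ] [ 0.43815473 -0.20010304  0.026     ]
[[-0.969  0.245 -0.   ]
 [ 0.245  0.969 -0.002]
 [-0.    -0.002 -1.   ]]
[[-0.    -0.949 -0.314  0.081]
 [ 1.    -0.     0.001 -0.   ]
 [-0.001 -0.314  0.949 -0.143]
 [ 0.     0.     0.     1.   ]]
```

>>> send_rows:
  motion:
    - [[0,-346,-279,0,-0.1],[0,-346,-279,0,-0.231],[0,-346,-279,0,-0.231],[0,-346,-279,0,-0.231],[0,-346,-279,0,-0.231],[0,-346,-279,0,-0.231],[0,-346,-279,0,-0.231],[0,-520,-664,100,-0.231],[0,-520,-664,100,-0.231],[0,-520,-664,100,-0.231],[0,-520,-664,100,-0.231],[0,-520,-664,100,-0.231]]

```text
time_s: 1.6
ee_pos: [0.472, -0.0448, 0.1597]
tcp_rot: [0.026, 3.141, 0.001]
wrist_force: [0.2, 0.1, 0.1]
finger_gap: -0.0003
grasp_force: 0.0
```

```bash
cat >> h.py <<'E'
from scipy.spatial.transform import Rotation as Q
def goto(p,yaw=-.0166):
    o=ctrl.get_obs();R=Q.from_rotvec(o["tcp_rot"]).as_matrix()
    a=np.arctan2(R[1,0],R[0,0]);w=-((np.pi+yaw-a+np.pi)%(2*np.pi)-np.pi)
    print("t",o["time_s"],"pos",(o["ee_pos"]*1000).round(1),"F",np.round(o["wrist_force"],1),"z",R[:,2].round(3),"gap",o["finger_gap"])
    print("shift",(R.T@(np.array(p)-o["ee_pos"])*1000).round(1),"yaw",round(w,3))
E
python3 -c "
from h import *
goto((.495,-.167,.13))"
```

```text
t 1.6 pos [472.  -44.8 159.7] F [0.2 0.1 0.1] z [ 0.  0. -1.] gap -0.00027298703027343565
shift [ -25.  -121.8   29.7] yaw 0.0
```

>>> send_rows:
  motion:
    - [[0,-20,-115,25,0],[0,-20,-115,25,0],[0,-20,-115,25,0],[0,-20,-115,25,0]]

```text
time_s: 2.1
ee_pos: [0.4896, -0.1577, 0.135]
tcp_rot: [-0.026, -3.141, -0.002]
wrist_force: [0.7, 0.3, -0.3]
finger_gap: 0.0004
grasp_force: 0.0
```

```bash
python3 - <<'E'
from h import *
goto((.495,-.167,.08))
cv2.imwrite("pics/w1.png",ctrl.camera("wrist")[:,:,::-1])
E
```

```text
t 2.1 pos [ 489.6 -157.7  135. ] F [ 0.7  0.3 -0.3] z [-0.     0.001 -1.   ] gap 0.00035323403369236965
shift [-5.5 -9.3 55. ] yaw -0.0
```

View pics/w1.png

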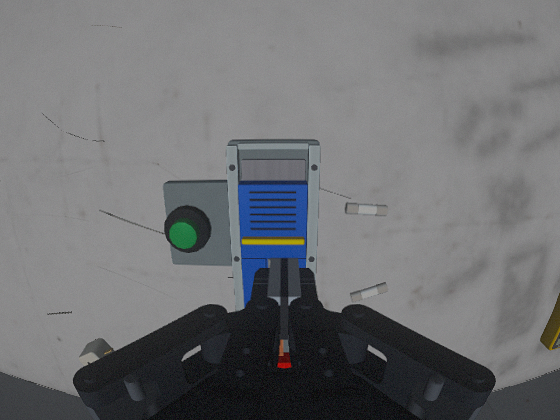

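The wrist view shows the ridge spanning x 242–304 at row 241, the deck behind it, and the button at (183,236). Projecting these.

```bash
cat >> h.py <<'E'
def wpt(uv,z,o=None):
    o=o or ctrl.get_obs();m=ctrl.camera_model("wrist");T=np.array(m["T_tool_cam"])
    d=np.array([(uv[0]-m["cx"])/m["fx"],(uv[1]-m["cy"])/m["fy"]]);r=np.linalg.norm(d)
    d=np.r_[d/r*np.sin(r),np.cos(r)]
    R=Q.from_rotvec(o["tcp_rot"]).as_matrix();c=o["ee_pos"]+R@T[:3,3];d=R@T[:3,:3]@d
    return c+d*(z-c[2])/d[2]
E
python3 - <<'E'
from h import *
for n,uv,z in[("ridgeL",(304,241),.045),("ridgeR",(242,241),.045),("ridgeRearTop",(273,238.5),.045),("btn",(183,236),.0415),("carRear",(273,182),.037),("wallL",(319,145),.026),("wallR",(229,145),.026)]:
    print(n,(wpt(uv,z)*1000).round(1))
goto((.492,-.167,.05))
E
```

```text
ridgeL [ 511.8 -141.2   45. ]
ridgeR [ 511.1 -189.9   45. ]
ridgeRearTop [ 509.3 -165.4   45. ]
btn [ 508.2 -239.2   41.5]
carRear [ 466.1 -164.6   37. ]
wallL [ 439.4 -128.5   26. ]
wallR [ 438.  -198.8   26. ]
t 2.15 pos [ 489.9 -156.8  135.3] F [ 0.2 -0.5 -0.5] z [-0.     0.001 -1.   ] gap 8.423045368012626e-06
shift [ -2.3 -10.3  85.3] yaw 0.002
```

>>> send_rows:
  motion:
    - [[0,-3,-9,50,0],[0,-3,-9,85,0],[0,-3,-9,85,0],[0,-3,-9,85,0],[0,-3,-9,85,0]]

```text
time_s: 2.78
ee_pos: [0.4938, -0.1671, 0.0519]
tcp_rot: [0.025, 3.139, -0.0]
wrist_force: [0.0, -0.2, 0.0]
finger_gap: 0.0
grasp_force: 0.0
```

```bash
python3 -c "
from h import *
goto((.493,-.166,.037))"
```

```text
t 2.775 pos [ 493.8 -167.1   51.9] F [ 0.  -0.2  0. ] z [ 0.003 -0.    -1.   ] gap 2.4077569066989745e-05
shift [ 0.9  1.1 14.9] yaw 0.001
```

>>> send_rows:
  motion:
    - [[0,0,1,8,0],[0,0,1,14,0],[0,0,1,18,0],[0,0,1,20,0],[0,0,1,22,0],[0,0,1,22,0]]

```text
time_s: 3.52
ee_pos: [0.493, -0.1664, 0.0301]
tcp_rot: [0.026, 3.14, -0.002]
wrist_force: [-3.4, 1.1, 23.0]
finger_gap: -0.0001
grasp_force: 11.5
```

>>> send_rows:
  motion:
    - [[0,0,0,1,0],[0,0,0,1.5,0],[0,0,0,1.5,0]]

```text
time_s: 3.9
ee_pos: [0.4929, -0.1664, 0.03]
tcp_rot: [0.026, 3.14, -0.003]
wrist_force: [-5.2, 3.5, 37.0]
finger_gap: 0.0002
grasp_force: 18.7
```

>>> send_rows:
  motion:
    - [[0,-3,0,0,0],[0,-6,0,0,0],[0,-9,0,0,0],[0,-12,0,0,0],[0,-15,0,0,0],[0,-18,0,0,0],[0,-21,0,0,0],[0,-24,0,0,0],[0,-24,0,0,0]]

```text
time_s: 5.03
ee_pos: [0.4935, -0.1665, 0.0298]
tcp_rot: [-0.028, -3.099, 0.007]
wrist_force: [-39.4, 8.5, 74.1]
finger_gap: -0.0002
grasp_force: 37.2
```

>>> send_rows:
  motion:
    - [[0,6,0,-1,0],[0,14,0,-2,0],[0,14,0,-2,0]]

```text
time_s: 5.4
ee_pos: [0.4932, -0.1664, 0.0301]
tcp_rot: [-0.027, -3.125, 0.003]
wrist_force: [-16.0, 3.1, 33.2]
finger_gap: -0.0001
grasp_force: 16.8
```

```bash
python3 - <<'E'
from h import *
goto((.493,-.166,.037))
w=cv2.resize(ctrl.camera("wrist")[120:300,200:360,::-1],None,fx=3,fy=3,interpolation=2)
s=cv2.resize(ctrl.camera("scene")[170:290,270:370,::-1],None,fx=4.5,fy=4.5,interpolation=2)
cv2.imwrite("pics/c2.png",np.hstack([w[:540],s[:540][:,:320*2]])[:, :800]); 
E
```

```text
t 5.4 pos [ 493.2 -166.4   30.1] F [-16.    3.1  33.2] z [-0.017 -0.002 -1.   ] gap -0.0001489002051483705
shift [ 0.3  0.4 -6.9] yaw -0.001
```

View pics/c2.png

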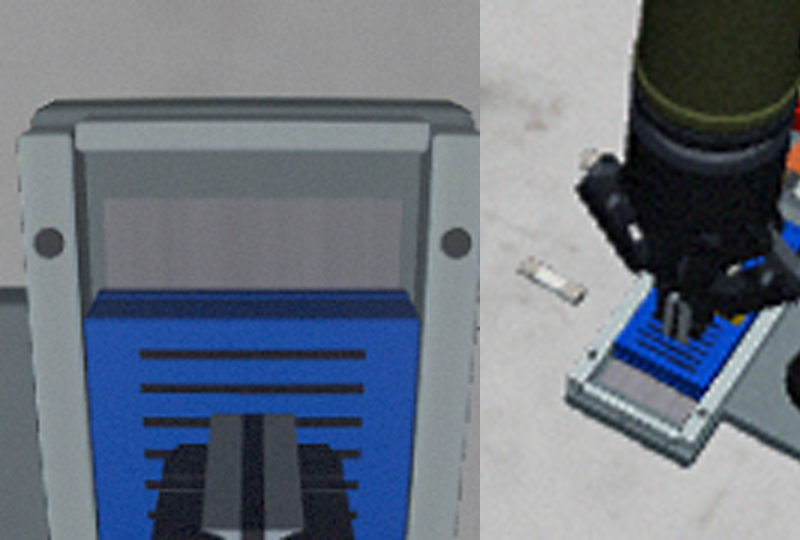

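>>> send_rows:
  motion:
    - [[0,0,0,-0.7,0],[0,0,0,-1.3,0],[0,0,0,-1.3,0]]

```text
time_s: 5.88
ee_pos: [0.4956, -0.1667, 0.0303]
tcp_rot: [-0.027, -3.128, 0.002]
wrist_force: [-11.8, 2.2, 18.3]
finger_gap: 0.0005
grasp_force: 8.9
```

>>> send_rows:
  motion:
    - [[0,-2,0,0,0],[0,-4,0,-0.1,0],[0,-6,0,-0.1,0],[0,-6,0,-0.1,0]]

```text
time_s: 6.38
ee_pos: [0.5014, -0.1673, 0.0302]
tcp_rot: [-0.028, -3.128, 0.003]
wrist_force: [-11.9, 0.6, 17.0]
finger_gap: 0.0
grasp_force: 8.6
```

>>> send_rows:
  motion:
    - [[0,-2,0,0.1,0],[0,-4,0,0.1,0],[0,-6,0,0.1,0],[0,-8,0,0.1,0],[0,-8,0,0.1,0]]

```text
time_s: 7.0
ee_pos: [0.5073, -0.1675, 0.0302]
tcp_rot: [-0.028, -3.124, 0.004]
wrist_force: [-16.0, 1.6, 22.7]
finger_gap: 0.0001
grasp_force: 10.9
```

```bash
python3 - <<'E'
from h import *
goto((.493,-.166,.037))
w=cv2.resize(ctrl.camera("wrist")[120:300,200:360,::-1],None,fx=3,fy=3,interpolation=2)
cv2.imwrite("pics/c3.png",w)
E
```

```text
t 7.0 pos [ 507.3 -167.5   30.2] F [-16.    1.6  22.7] z [-0.018 -0.002 -1.   ] gap 9.218369085943797e-05
shift [14.4  1.2 -6.5] yaw -0.001
```

View pics/c3.png

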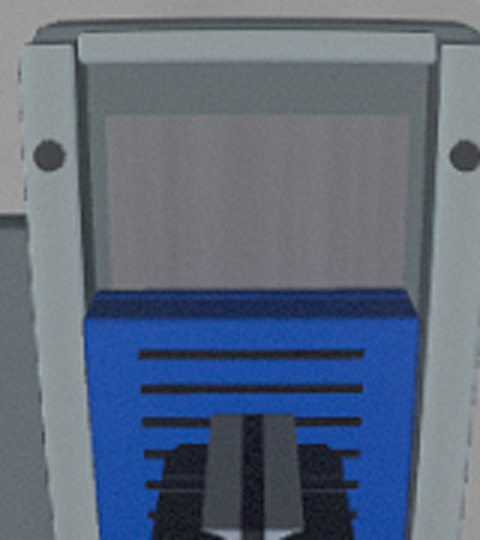

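The carrier moves together with the fingertips (14 mm so far) and is sitting flat. Continuing.

>>> send_rows:
  motion:
    - [[0,-2,0,-0.1,0],[0,-4,0,-0.1,0],[0,-6,0,-0.1,0],[0,-8,0,-0.1,0],[0,-10,0,-0.1,0],[0,-12,0,-0.1,0],[0,-14,0,-0.1,0],[0,-16,0,-0.1,0],[0,-18,0,-0.1,0],[0,-20,0,-0.1,0]]

```text
time_s: 8.3
ee_pos: [0.5281, -0.1678, 0.0302]
tcp_rot: [-0.028, -3.125, 0.003]
wrist_force: [-14.0, 0.7, 19.7]
finger_gap: 0.0001
grasp_force: 10.0
```

>>> send_rows:
  motion:
    - [[0,-2,0,0,0],[0,-4,0,0,0],[0,-6,0,0,0],[0,-8,0,0,0],[0,-10,0,0,0],[0,-12,0,0,0],[0,-14,0,0,0],[0,-16,0,0,0],[0,-18,0,0,0],[0,-20,0,0,0]]

```text
time_s: 9.55
ee_pos: [0.5442, -0.1681, 0.0301]
tcp_rot: [-0.028, -3.117, 0.004]
wrist_force: [-22.1, 1.7, 29.3]
finger_gap: -0.0001
grasp_force: 14.7
```

>>> send_rows:
  motion:
    - [[0,-2,0,-0.5,0],[0,-4,0,-0.7,0],[0,-6,0,-0.7,0],[0,-8,0,-0.7,0],[0,-10,0,-0.7,0],[0,-12,0,-0.7,0]]

```text
time_s: 10.3
ee_pos: [0.5573, -0.1684, 0.0303]
tcp_rot: [-0.028, -3.119, 0.003]
wrist_force: [-18.1, 1.3, 20.0]
finger_gap: 0.0
grasp_force: 14.4
```

```bash
python3 - <<'E'
from h import *
goto((.493,-.166,.037))
w=cv2.resize(ctrl.camera("wrist")[60:300,180:380,::-1],None,fx=2,fy=2,interpolation=2)
s=cv2.resize(ctrl.camera("top")[145:255,285:345,::-1],None,fx=4.36,fy=4.36,interpolation=2)[:480]
s=cv2.copyMakeBorder(s,0,480-s.shape[0],0,0,0)
cv2.imwrite("pics/c4.png",np.hstack([w,s])) 
E
```

```text
t 10.3 pos [ 557.3 -168.4   30.3] F [-18.1   1.3  20. ] z [-0.022 -0.002 -1.   ] gap 1.3123844127624878e-05
shift [64.5  1.2 -5.3] yaw -0.001
```

View pics/c4.png

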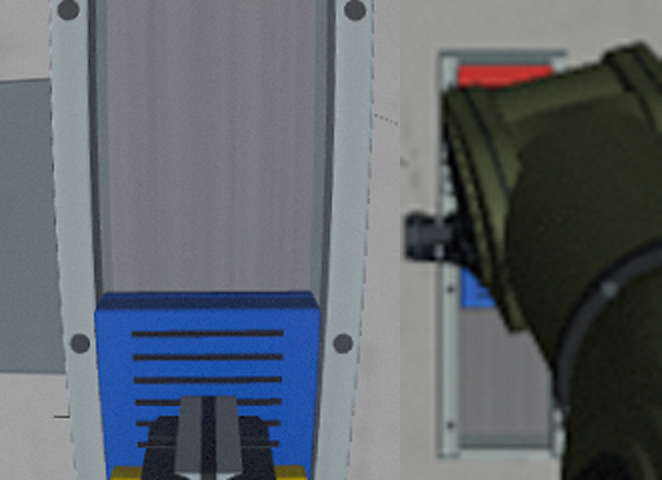

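```bash
python3 -c "
from h import *
print(wpt((285,214),.030),wpt((284,61),.026))"
```

```text
[ 0.52634876 -0.16732717  0.03      ] [ 0.45594927 -0.16653857  0.026     ]
```

Tips have slid about 5 mm and now bear on the ridge. The carrier has moved about 59 mm, with roughly 12 mm left.

>>> send_rows:
  motion:
    - [[0,-2,0,0,0],[0,-4,0,0,0],[0,-6,0,0,0],[0,-8,0,0,0],[0,-10,0,0,0],[0,-10,0,0,0]]

```text
time_s: 11.15
ee_pos: [0.5674, -0.1685, 0.0302]
tcp_rot: [-0.028, -3.119, 0.003]
wrist_force: [-19.6, 2.2, 20.8]
finger_gap: 0.0001
grasp_force: 14.5
```

>>> send_rows:
  motion:
    - [[0,-2,0,0,0],[0,-4,0,0,0],[0,-6,0,0,0],[0,-8,0,0,0],[0,-8,0,0,0]]

```text
time_s: 11.78
ee_pos: [0.5675, -0.1685, 0.0302]
tcp_rot: [-0.028, -3.103, 0.004]
wrist_force: [-32.2, 4.9, 35.1]
finger_gap: -0.0002
grasp_force: 22.6
```

>>> send_rows:
  motion:
    - [[0,-3,0,-1.2,0],[0,-6,0,-1.7,0],[0,-8,0,-2,0],[0,-8,0,-2,0]]

```text
time_s: 12.28
ee_pos: [0.5676, -0.1685, 0.0303]
tcp_rot: [-0.028, -3.087, 0.004]
wrist_force: [-42.5, 4.1, 35.2]
finger_gap: -0.0002
grasp_force: 25.7
```

```bash
python3 - <<'E'
from h import *
goto((.493,-.166,.037))
s=cv2.resize(ctrl.camera("scene")[175:275,280:375,::-1],None,fx=5.5,fy=5.5,interpolation=2)
w=cv2.resize(ctrl.camera("wrist")[150:300,220:340,::-1],None,fx=2,fy=2,interpolation=2)
w=cv2.copyMakeBorder(w,0,550-w.shape[0],0,0,0)
cv2.imwrite("pics/c5.png",np.hstack([w,s])) 
E
```

```text
t 12.275 pos [ 567.6 -168.5   30.3] F [-42.5   4.1  35.2] z [-0.054 -0.002 -0.999] gap -0.0002091649487342858
shift [74.9  1.1 -2.7] yaw -0.002
```

View pics/c5.png

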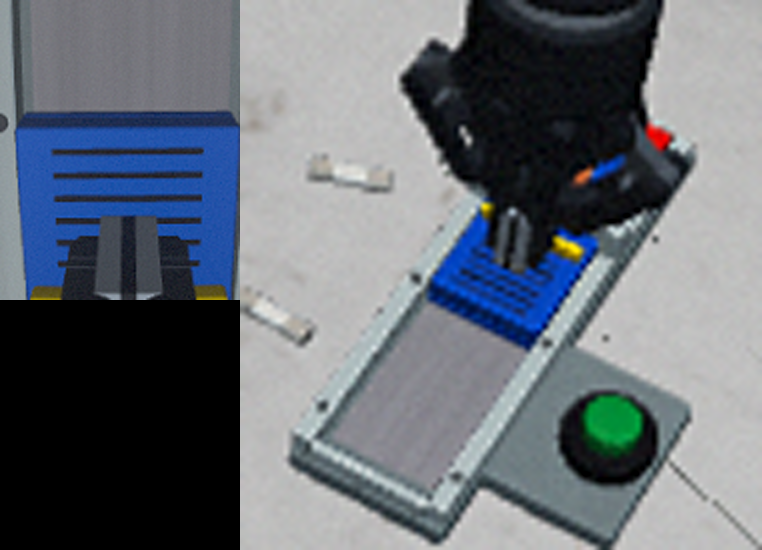

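Forward force exceeds anything friction gave earlier (42 N against 35 N) with no motion, so it is solid against the stop. I'll ease off the push, then lift.

>>> send_rows:
  motion:
    - [[0,6,0,0,0],[0,12,0,0,0],[0,17,0,0,0],[0,20,0,0,0],[0,20,0,0,0]]

```text
time_s: 13.0
ee_pos: [0.5677, -0.1683, 0.032]
tcp_rot: [-0.028, -3.128, 0.002]
wrist_force: [-10.4, -0.3, 10.3]
finger_gap: -0.0003
grasp_force: 7.1
```

>>> send_rows:
  motion:
    - [[0,4,0,-0.5,0],[0,5,0,-1.5,0],[0,6,0,-3,0],[0,6,0,-6,0],[0,6,0,-20,0],[0,6,0,-50,0],[0,6,0,-50,0]]

```text
time_s: 13.88
ee_pos: [0.5721, -0.1678, 0.0863]
tcp_rot: [0.026, 3.133, -0.001]
wrist_force: [-1.0, -0.1, -0.7]
finger_gap: -0.0001
grasp_force: 0.0
```

```bash
python3 - <<'E'
from h import *
goto((.510,-.241,.07))
E
```

```text
t 13.875 pos [ 572.1 -167.8   86.3] F [-1.  -0.1 -0.7] z [ 0.008 -0.001 -1.   ] gap -5.8723899918299846e-05
shift [ 61.  -74.2  15.8] yaw -0.0
```

>>> send_rows:
  motion:
    - [[0,30,-37,0,0],[0,61,-74,0,0],[0,61,-74,0,0],[0,61,-74,20,0],[0,61,-74,20,0]]

```text
time_s: 14.5
ee_pos: [0.5067, -0.2396, 0.0622]
tcp_rot: [-0.025, -3.141, -0.002]
wrist_force: [0.8, 1.2, 0.2]
finger_gap: 0.0002
grasp_force: 0.0
```

```bash
python3 - <<'E'
from h import *
goto((.510,-.241,.0415))
t=cv2.resize(ctrl.camera("top")[148:258,285:355,::-1],None,fx=5.4,fy=5.4,interpolation=2)
s=cv2.resize(ctrl.camera("scene")[175:285,280:375,::-1],None,fx=4.4,fy=5.4,interpolation=2)
cv2.imwrite("pics/c6.png",np.hstack([t,s])) 
E
```

```text
t 14.5 pos [ 506.7 -239.6   62.2] F [0.8 1.2 0.2] z [-0.001  0.001 -1.   ] gap 0.0001764231281111702
shift [-3.3 -1.4 20.7] yaw 0.001
```

View pics/c6.png

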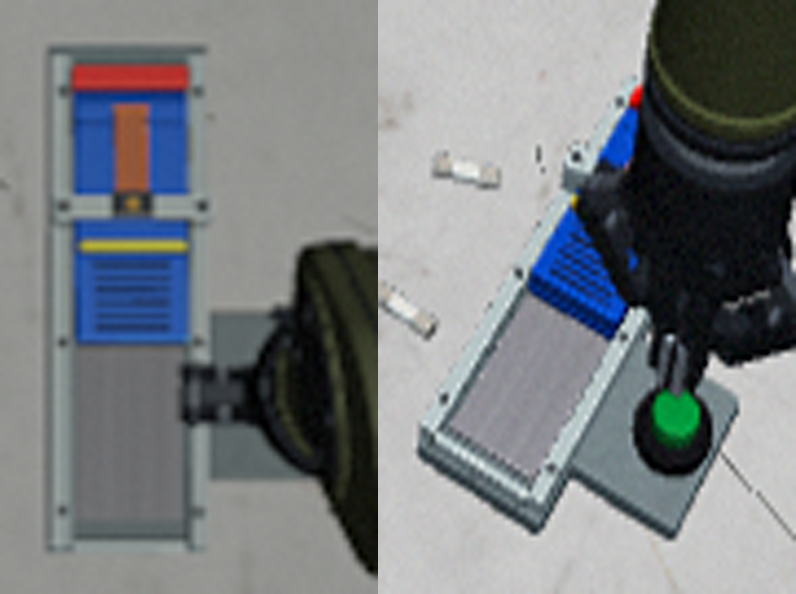

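The carrier's nose meets the red stop and the leaf rides on top of it. Now the button.

>>> send_rows:
  motion:
    - [[0,-3,-1,12,0],[0,-3,-1,18,0],[0,-3,-1,22,0],[0,-3,-1,26,0],[0,-3,-1,28,0],[0,-3,-1,28,0],[0,-3,-1,28,0]]

```text
time_s: 15.48
ee_pos: [0.5094, -0.2416, 0.0351]
tcp_rot: [-0.026, -3.141, -0.0]
wrist_force: [-1.3, 0.6, 1.9]
finger_gap: -0.0001
grasp_force: 1.0
```

>>> send_rows:
  motion:
    - [[0,0,0,2,0],[0,0,0,4,0],[0,0,0,5,0],[0,0,0,5,0]]

```text
time_s: 15.98
ee_pos: [0.5094, -0.2416, 0.0301]
tcp_rot: [-0.026, -3.141, 0.0]
wrist_force: [-1.7, 0.5, 5.2]
finger_gap: 0.0002
grasp_force: 3.0
```

>>> send_rows:
  motion:
    - [[0,0,0,1,0],[0,0,0,2,0],[0,0,0,2,0]]

```text
time_s: 16.35
ee_pos: [0.5095, -0.2417, 0.0298]
tcp_rot: [0.026, 3.141, -0.002]
wrist_force: [-4.7, 1.6, 21.2]
finger_gap: 0.0001
grasp_force: 10.7
```

Button bottomed out at 21 N. Now up.

>>> send_rows:
  motion:
    - [[0,0,0,-3,0],[0,0,0,-10,0],[0,0,0,-40,0],[0,0,0,-90,0],[0,60,0,-130,0],[0,60,0,-130,0],[0,60,0,-130,0],[0,60,0,-130,0]]

```text
time_s: 17.35
ee_pos: [0.4506, -0.2405, 0.1572]
tcp_rot: [0.026, 3.141, 0.001]
wrist_force: [-0.7, 0.2, 0.0]
finger_gap: -0.0
grasp_force: 0.0
```

```bash
python3 - <<'E'
from h import *
goto((.510,-.241,.0415))
t=cv2.resize(ctrl.camera("top")[148:258,285:355,::-1],None,fx=5.4,fy=5.4,interpolation=2)
s=cv2.resize(ctrl.camera("scene")[175:285,280:375,::-1],None,fx=4.4,fy=5.4,interpolation=2)
cv2.imwrite("pics/c7.png",np.hstack([t,s])) 
E
```

```text
t 17.35 pos [ 450.6 -240.5  157.2] F [-0.7  0.2  0. ] z [ 0.001  0.001 -1.   ] gap -3.626697268787745e-05
shift [-59.3   0.3 115.7] yaw 0.0
```

View pics/c7.png

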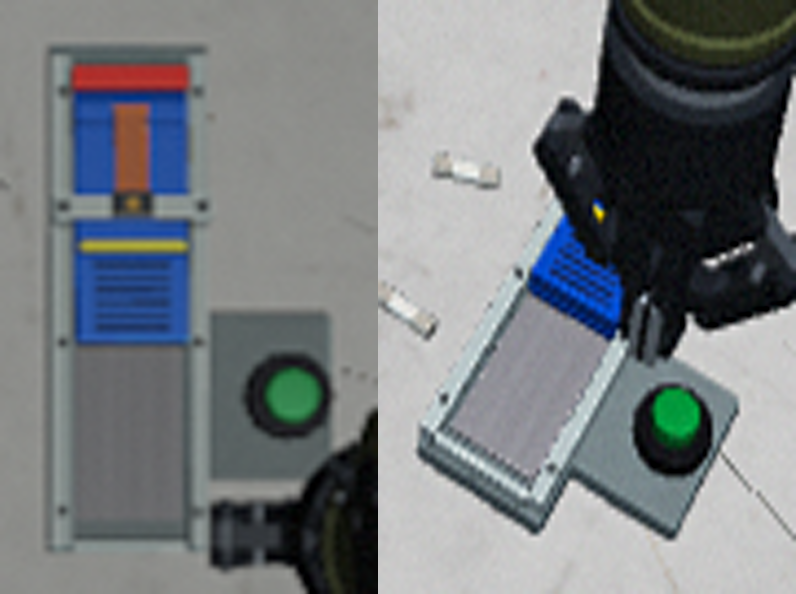

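The carrier is still home against the stop, the button is back up, and the robot is clear. Handing in.

```bash
python3 -c "
from cell import ctrl
print(ctrl.close_job())"
```

```text
the job is handed in; nothing more can be done
None
```

The job is handed in: the carrier is home against the red end stop, the green button was pressed to its bottom and came back up, and the arm is clear of everything, at about 17 s of the 48 s allowed; the hand-in returned no verdict.

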